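# Clamp the wax blocks and arm the trimmer

## Robot

A 6-joint arm with a two-finger parallel gripper is mounted at the origin on the work surface. World frame = base frame: x ahead of the robot, y to its left, z up, the work surface at z = 0. Lengths are in m, angles in rad, forces in N, time in s.
With the tool pointing down it reaches from about 0.225 to 0.875 m from the base axis. Payload 3.4 kg.
Tool frame: the origin (TCP) lies on the centre line of the jaws, within the pads' length; the fingertips stand 14 mm ahead of it and the grasp point (between the pads) lies 5 mm behind it; z points along the fingers, y is the line along which they close (so a half turn about z gives the same grasp; the last joint's range is limited). The gripper opens to 85 mm and grips with 20 to 120 N. Pads are 22 mm wide; open, the fingers measure 114 mm over their backs; the gripper's body (76 mm by 85 mm) begins 54 mm behind the grasp point. The pads swing forward as they close: fully open they stand 13 mm farther back than shut.
Start: joints at [-1.426, 0.276, 1.505, -0, 1.361, -0.121], TCP at [0.151, -0.555, 0.245] pointing down, gripper open.
Joint ranges: [-2.89, 2.89], [-0.75, 2.08], [0.22, 2.7], [-1.18, 4.32], [0.11, 2.71], [-2.7, 2.7]. Speed limits (rad/s): [2.57, 2.57, 3.14, 3.14, 3.14, 3.14].

## Interface

Orientations are given as [roll, pitch, yaw] about the fixed x, y, z axes, in that order (R = Rz(yaw) Ry(pitch) Rx(roll)).
In Python, from workcell import robot, vision, solver gives the robot as it stands (robot), with the cameras (vision) and the kinematics (solver). Calls block until the motion is done:
- robot.move_to(position, orientation): joint-space move of the TCP to a pose.
- robot.line_to(position, ori=None, speed=0.15, guard=None): straight line of the TCP; ori=None keeps the orientation; speed is the mean speed in m/s. With guard (N) it stops when the force on the tool has changed by that much, and returns True; else False.
- robot.move_joints(angles): joint-space move.
- robot.gripper_open() and robot.close_gripper(): open the fingers fully, or close them until they stop; the grip force is fixed at half the most.
- robot.hold(seconds).
- solver.ik(position, orientation): joint angles nearest the present ones, or None.
- vision.read_camera(name): name is "side" or "top"; returns the picture (384x512x3 uint8, red, green, blue); there is no depth.
- vision.camera_model(name): a dict with "fx", "fy", "cx", "cy" (pixels), "R" (3x3) and "t" (3): a world point X has camera coordinates R X + t. Camera axes: x right, y down, z forward; pixel columns grow to the right and rows downward; lengths in m; the calibration is good to about 2 mm. A picture is of the moment at which its call begins. camera_model takes no time and is no camera call.
A pose or a line that the arm cannot do raises robot.MotionError and nothing moves.
- robot.close_job(): hands the job in; it is judged then, once.
Readings, each from a call of its own:
- robot.get_t(): time.
- robot.get_qpos(): joint angles.
- robot.get_qvel(): joint speeds.
- robot.get_joint_torque(): joint torques, N m.
- robot.get_eef_pos(): TCP position.
- robot.get_tcp_rot(): TCP orientation.
- robot.get_force(): force on the tool from outside, world axes, zero at the start.
- robot.get_ft_torque(): the same for the moment, N m.
- robot.get_grip_width(): finger opening in m.
- robot.get_gripper_force(): force on a finger pad.
Only numpy, scipy, OpenCV 4.12 (cv2) and the standard library are available. Lean on these libraries where they do the work, as an engineer would, in place of code of your own. Each camera call takes 0.05 s, during which the arm holds its last target. There are 200 camera calls.

## Task

Set every wax block that is on the bench into the block clamp, base down in one row on the rail and square across it, and turn the crank clockwise until the jaw grips the whole row tight. Only then lift the red guard on the isolator box well open, flip the toggle beneath it fully over towards the guard's hinge, and shut the guard fully again. Leave the bottle, the jar and the slide box where they stand.

Things in the scene. Friction and masses are not known exactly. Their poses are not given: they have to be found in the camera images.
- block1: A wax tissue block on its blue cassette (cream wax, blue plastic base): together a box 60 mm long (its x), 32 mm wide (its y), 30 mm tall (its z), about 90 g. Origin: centre of the underside. It lies base down on the bench, or may be absent. To load it, take it by its two 60 mm-apart end faces.
- block2: A wax tissue block on its green cassette (cream wax, green plastic base): together a box 60 mm long (its x), 32 mm wide (its y), 30 mm tall (its z), about 90 g. Origin: centre of the underside. It lies base down on the bench, or may be absent. To load it, take it by its two 60 mm-apart end faces.
- block3: A wax tissue block on its orange cassette (cream wax, orange plastic base): together a box 60 mm long (its x), 32 mm wide (its y), 30 mm tall (its z), about 90 g. Origin: centre of the underside. It lies base down on the bench, or may be absent. To load it, take it by its two 60 mm-apart end faces.
- block4: A wax tissue block on its yellow cassette (cream wax, yellow plastic base): together a box 60 mm long (its x), 32 mm wide (its y), 30 mm tall (its z), about 90 g. Origin: centre of the underside. It lies base down on the bench, or may be absent. To load it, take it by its two 60 mm-apart end faces.
- clamp: Fixed frame of the block clamp; its y axis runs along it. Origin: under the rail, on the bench. A rail 44 mm wide (x), top at z = 0.030, lies between a fixed jaw (-y end) and the moving jaw. Blocks stand on it in a row along y, centred on x = 0, 60 mm length across it, ends overhanging 8 mm each side, so fingers fit beside the rail; four fit. White gearbox 70 x 64 x 50 mm tall at y = 0.168.
- fixed_jaw_face (a point): Lower middle of the fixed jaw's inner face, at x = 0, y = -0.085, z = 0.030 of the clamp, looking along the clamp's +y. The fixed jaw is white, 66 mm wide (x), 28 mm thick (y), its top at z = 0.060.
- jaw: Face of the moving jaw, 66 mm wide (x), z 0.031 to 0.061, 36 mm thick (y) with its carriage. Origin: lower middle of the clamping face, which looks along the clamp's -y. Crank at 0: clamp y = 0.080 (opening 165 mm). The crank drives it along -y, 4 mm per rad (25 mm a turn), pushing the loose blocks together onto the fixed jaw. The face is sprung: gives 6 mm at 3 N per mm, then is solid.
- crank (a joint): Crank angle about its upright axis, rad, 0 (jaw fully back) to 29; grows turning clockwise seen from above, which closes the jaw. Starts 0 to 1.2. Turns with about 3 N at its handle; once the row touches, 1.5 rad more squeezes the sprung face home and it stops dead: that is tight; 8 to 10 N at the handle is plenty. It stays where left.
- crank_axis (a point): Point on the crank's upright axis, on top of the gearbox, 56 mm above the bench.
- crank_knob (a point): Middle of the black upright crank handle, 45 mm from the crank axis: 18 mm in diameter, 42 mm tall, from 67 to 109 mm above the bench, this point at 88 mm. It is a sleeve that spins freely on its pin, so it can be held firmly from above and led round the circle without turning the hand.
- isolator: Grey portable drive isolator box standing loose on the bench, 150 (x) x 104 (y) x 60 mm tall, 1.8 kg; may get shoved a little. Origin: centre of the underside. On its top is the toggle, under the red guard.
- guard (a joint): Angle of the red hinged guard cover, rad: 0 shut, grows as its front (-x of the isolator) end is lifted, 2.0 at its stop, leaning back. It stays where it is left (stiff hinge, under 1 N at the tab).
- guard_tab (a point): Centre of the red tab at the guard's front end: 14 mm wide (isolator's y), 10 mm thick, sticking out 38 mm; guard shut, it is level, 120 mm above the bench, 118 mm before and 54 mm above the hinge axis, free beneath for 50 mm. The guard is a channel 100 mm long, 56 mm wide, open below and at both ends.
- guard_hinge (a point): Middle of the guard's hinge axis, which runs along the isolator's y axis, at x = 0.055, z = 0.066 of the isolator.
- toggle (a joint): Angle of the toggle lever, rad: 0 off (leans 0.5 rad towards -x of the isolator), 1.0 on (leans 0.5 rad towards +x, to the guard's hinge). Starts between 0 and 0.1. It stays where it is left; about 1 N moves it.
- toggle_tip (a point): Ball (13 mm in diameter) at the end of the steel toggle lever, a rod 10 mm in diameter; its pivot is at x = -0.010, z = 0.063 of the isolator, 48 mm from this point.
- wash_bottle: Bystander, to be left alone: white wash bottle with a yellow cap, 60 mm in diameter, 150 mm tall. Origin: centre of the underside.
- slide_box: Bystander, to be left alone: green slide box, 90 x 130 x 35 mm. Origin: centre of the underside.
- reagent_jar: Bystander, to be left alone: amber reagent jar, 72 mm in diameter, 110 mm tall. Origin: centre of the underside.

How it is judged:
On the way, in this order (a step that is already met when the one before it is completed fails the run):
1. every block is in the row on the rail and gripped by the jaw (x of block1 in the frame of clamp between -0.01 and 0.01 m and y of block1 in the frame of clamp between -0.085 and 0.08 m and z of block1 in the frame of clamp between 0.025 and 0.035 m and angle between each of block1, block2, block3, block4's own z axis and vertical below 0.12 rad and angle between the x axis of each of block1, block2, block3, block4 and the x axis of clamp, either way round below 0.15 rad and x of block2 in the frame of clamp between -0.01 and 0.01 m and y of block2 in the frame of clamp between -0.085 and 0.08 m and z of block2 in the frame of clamp between 0.025 and 0.035 m and x of block3 in the frame of clamp between -0.01 and 0.01 m and y of block3 in the frame of clamp between -0.085 and 0.08 m and z of block3 in the frame of clamp between 0.025 and 0.035 m and x of block4 in the frame of clamp between -0.01 and 0.01 m and y of block4 in the frame of clamp between -0.085 and 0.08 m and z of block4 in the frame of clamp between 0.025 and 0.035 m and contact force between jaw and anything else above 6 N), for 0.3 s.
2. the guard is lifted well open (value of joint guard above 1.2 rad), for 0.2 s.
3. the toggle is flipped on while the guard is open (value of joint toggle above 0.85 rad and value of joint guard above 0.8 rad), for 0.2 s.
4. the guard is shut again (value of joint guard below 0.1 rad), for 0.2 s.
At the end, for the whole second after the job is handed in: Every block present is at rest, base down (0.12 rad) on the rail between the jaws, within 10 mm of its middle, square within 0.15 rad; the jaw presses on the row with over 6 N; the toggle is on (above 0.85 rad) and the guard shut (below 0.1 rad) (all of step 1 and value of joint guard below 0.1 rad and value of joint toggle above 0.85 rad and linear speed of each of block1, block2, block3, block4 below 0.02 m/s); the robot touches nothing.
It fails at once if the white wash bottle with a yellow cap is shifted by more than 30 mm or tipped (distance of wash_bottle from where it was at the start of the episode above 0.03 m or angle between wash_bottle's own z axis and vertical above 0.4 rad).
It fails at once if the green slide box is shifted by more than 30 mm or tipped (distance of slide_box from where it was at the start of the episode above 0.03 m or angle between slide_box's own z axis and vertical above 0.4 rad).
It fails at once if the amber reagent jar is shifted by more than 30 mm or tipped (distance of reagent_jar from where it was at the start of the episode above 0.03 m or angle between reagent_jar's own z axis and vertical above 0.4 rad).
Of block1, block2, block3, block4 only 2 to 4 are there at a start; the rules pass over those that are not, and their reading is None.
At some moment in a run one of isolator may be knocked a few centimetres aside while the robot is not near it.
Once in a run the grip may slacken for a moment while it holds something.
It also fails if it takes over 208 s, if anything falls off the work surface, if the arm or the gripper's body presses on something with over 40 N, if the wrist force passes 120 N, or if a joint passes its speed limit or range.

## Working session

There is one attempt and no reset: what is moved stays moved. The work goes in short steps, each a Python script; the robot and the scene stay as the last script left them, time stands still between calls to the robot, and variables do not carry over. Pictures are saved under pics/ and viewed, at most 14 in all, crops included, and the job is handed in when it is done.

```bash
ls; mkdir -p pics
python3 - <<'E'
from workcell import robot, vision, solver
import cv2,numpy as np
for n in("top","side"):
    im=vision.read_camera(n); cv2.imwrite(f"pics/{n}0.png",im[:,:,::-1]); np.save(f"{n}0.npy",im)
    m=vision.camera_model(n); print(n,{k:np.round(v,4).tolist() for k,v in m.items()})
print(robot.get_t())
E
```

```text
pics
workcell.py
top {'fx': 420.5152, 'fy': 420.5152, 'cx': 250.1421, 'cy': 194.3055, 'R': [[-0.0157, -0.9997, -0.0171], [-0.9843, 0.0185, -0.1755], [0.1758, 0.0141, -0.9843]], 't': [0.0688, 0.6091, 1.3192]}
side {'fx': 351.2114, 'fy': 351.2114, 'cx': 251.7937, 'cy': 191.7566, 'R': [[-0.7073, -0.7069, 0.0014], [-0.4511, 0.4498, -0.7709], [0.5443, -0.5458, -0.637]], 't': [0.4548, 0.3351, 0.6961]}
0.1
```

View pics/top0.png

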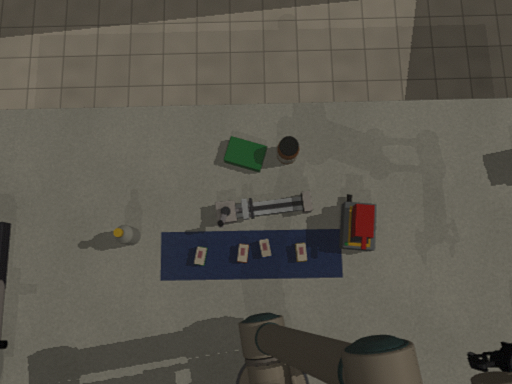

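View pics/side0.png

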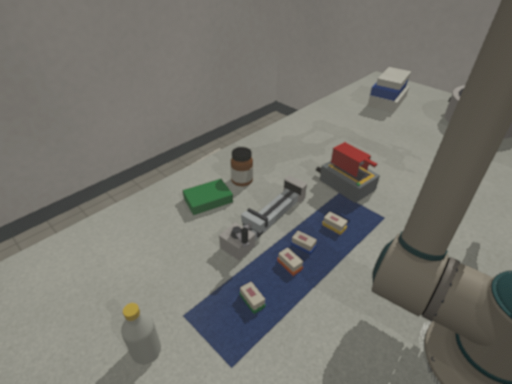

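The top view shows four blocks on the blue mat at about (200,256), (242,253), (265,248) and (301,252). The clamp runs from (222,213) to (308,203), with the crank end on the left, and the isolator is at (359,227) with its guard tab towards the robot. The side view shows the same layout. Next I'll zoom in.

Run:
```python
import cv2,numpy as np
a=np.load("top0.npy")[185:275,190:390,::-1]; cv2.imwrite("pics/topc.png",cv2.resize(a,None,fx=4,fy=4,interpolation=cv2.INTER_CUBIC))
a=np.load("side0.npy")[140:320,215:390,::-1]; cv2.imwrite("pics/sidec.png",cv2.resize(np.clip(a*1.0,0,255).astype('uint8'),None,fx=3.3,fy=3.3,interpolation=cv2.INTER_CUBIC))
```

```text
(no output)
```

View pics/topc.png

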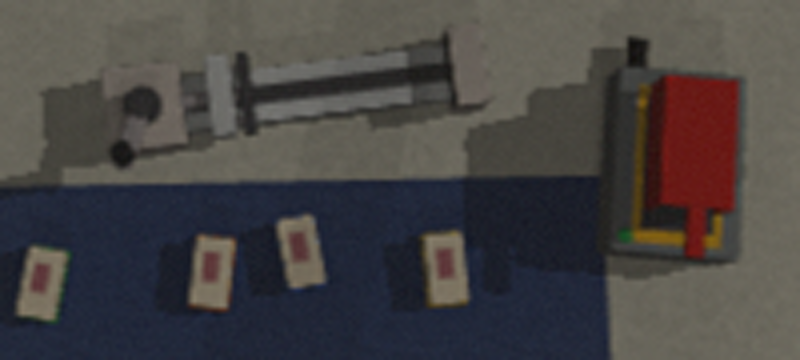

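View pics/sidec.png

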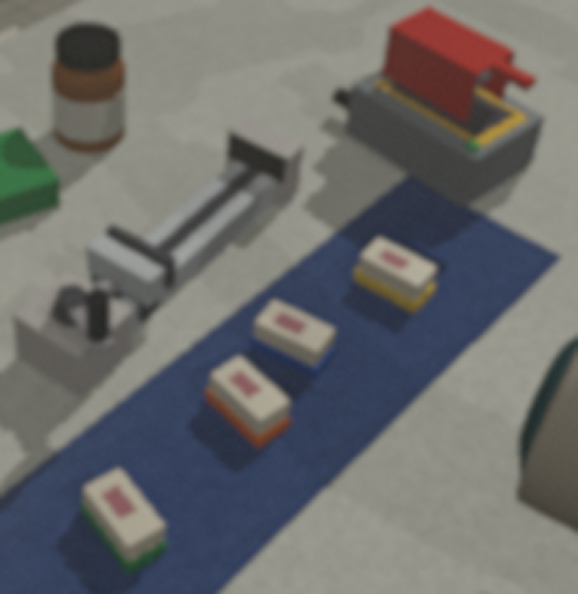

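The crops give these features, in crop pixels. The clamp's rail slot runs (255,95)→(448,72), with the fixed jaw at (468,65), the crank hub at (143,103) and the knob at (122,153). The cassettes, left to right, are green, orange, blue and yellow. The isolator's guard tab is at (697,240). Next I'll measure the blocks and the clamp.

```bash
cat > vis.py <<'E'
import cv2,numpy as np
from workcell import robot, vision, solver
def cam(n):
    m=vision.camera_model(n); return m,np.array(m["R"]),np.array(m["t"])
def ray(n,uv):
    m,R,t=cam(n); d=R.T@np.array([(uv[0]-m["cx"])/m["fx"],(uv[1]-m["cy"])/m["fy"],1]); return -R.T@t,d/np.linalg.norm(d)
def plane(n,uv,z):
    c,d=ray(n,uv); return c+d*(z-c[2])/d[2]
def tri(uv1,uv2):
    a,d=ray("top",uv1); b,e=ray("side",uv2)
    s=np.linalg.lstsq(np.c_[d,-e],b-a,rcond=None)[0]; p,q=a+s[0]*d,b+s[1]*e
    return (p+q)/2,np.linalg.norm(p-q)
def proj(n,X):
    m,R,t=cam(n); c=R@np.asarray(X)+t; return np.array([m["cx"]+m["fx"]*c[0]/c[2],m["cy"]+m["fy"]*c[1]/c[2]])
def blobs(mask,amin=8):
    k,l,s,c=cv2.connectedComponentsWithStats(mask.astype(np.uint8)); return [(c[i],s[i],l==i) for i in range(1,k) if s[i,4]>=amin]
def hsv(im): return cv2.cvtColor(im,cv2.COLOR_RGB2HSV).astype(int)
E
python3 - <<'E'
from vis import *
T,S=np.load("top0.npy"),np.load("side0.npy")
for n,im,p in(("top",T,[(200,253),(242,252),(265,248),(301,251),(245,206),(225,211),(220,223),(280,206),(306,200)]),("side",S,[(250,291),(288,256),(303,237),(334,219)])):
    h=hsv(im); print(n,[(q,im[q[1],q[0]].tolist(),h[q[1],q[0]].tolist()) for q in p])
def lab(im):
    h=hsv(im); return ((h[...,0]>165)|(h[...,0]<6))&(h[...,1]>70)
for n,im,(x0,x1,y0,y1) in(("top",T,(180,330,232,275)),("side",S,(225,365,200,320))):
    M=np.zeros(im.shape[:2],bool);M[y0:y1,x0:x1]=True
    for c,s,_ in blobs(lab(im)&M): print(n,np.round(c,2),s.tolist())
    cr=(im.min(2)>95)&M if n=="top" else np.zeros_like(M)
    for c,s,m in blobs(cr,60): print(" cream",np.round(c,2),s[4])
E
```

```text
top [((200, 253), [93, 55, 58], [178, 104, 93]), ((242, 252), [94, 58, 59], [179, 98, 94]), ((265, 248), [87, 52, 54], [178, 103, 87]), ((301, 251), [94, 56, 59], [178, 103, 94]), ((245, 206), [109, 108, 105], [23, 9, 109]), ((225, 211), [43, 41, 41], [0, 12, 43]), ((220, 223), [27, 24, 22], [12, 47, 27]), ((280, 206), [38, 36, 34], [15, 27, 38]), ((306, 200), [103, 98, 89], [19, 35, 103])]
side [((250, 291), [135, 92, 95], [178, 81, 135]), ((288, 256), [138, 96, 98], [179, 78, 138]), ((303, 237), [134, 96, 95], [1, 74, 134]), ((334, 219), [144, 107, 105], [2, 69, 144])]
top [264.38 246.12] [263, 243, 4, 7, 24]
top [300.78 250.  ] [299, 247, 4, 7, 23]
top [242.09 250.91] [241, 248, 4, 7, 22]
top [199.5 254. ] [198, 251, 4, 7, 24]
 cream [242.82 253.66] 62
 cream [200.06 255.97] 65
side [302.5 237.5] [300, 236, 6, 4, 12]
side [288.83 255.83] [287, 254, 5, 5, 12]
side [283.5 266.5] [278, 261, 12, 12, 12]
side [250.52 291.74] [248, 289, 6, 6, 23]
```

```bash
cat >> vis.py <<'E'
def redc(im,uv,r=6):
    u,v=map(int,np.round(uv)); w=im[v-r:v+r+1,u-r:u+r+1].astype(float)
    k=np.clip(w[...,0]-w[...,1]-22,0,None)*(w[...,2]>w[...,1]-6); g=np.mgrid[v-r:v+r+1,u-r:u+r+1]
    return np.array([(k*g[1]).sum(),(k*g[0]).sum()])/k.sum()
def rect(mask_float,thr,uv,r=16,s=8):
    """subpixel min-area rectangle of the blob holding uv: corners in image pixels"""
    u,v=map(int,np.round(uv)); w=mask_float[v-r:v+r+1,u-r:u+r+1].astype(np.float32)
    W=cv2.resize(w,None,fx=s,fy=s,interpolation=cv2.INTER_CUBIC)>thr
    l=cv2.connectedComponents(W.astype(np.uint8))[1]; m=(l==l[int((r+.5)*s),int((r+.5)*s)]).astype(np.uint8)
    m=cv2.morphologyEx(m,cv2.MORPH_OPEN,np.ones((s*2,s*2)))
    c=max(cv2.findContours(m,0,2)[0],key=cv2.contourArea)
    return (cv2.boxPoints(cv2.minAreaRect(c))+.5)/s-.5+[u-r,v-r]
def blockpose(T,uv,z=.03):
    f=T[...,0].astype(float)-T[...,2]*.75
    P=np.array([plane("top",p,z)[:2] for p in rect(f,.5*(f[int(uv[1])+3,int(uv[0])]+f[int(uv[1])+3,int(uv[0])-10]),uv)])
    a,b=P[1]-P[0],P[2]-P[1]; 
    if np.linalg.norm(a)<np.linalg.norm(b): a,b=b,a
    y=np.arctan2(a[1],a[0]); y=(y+np.pi/2)%np.pi-np.pi/2
    return P.mean(0),y,np.linalg.norm(a),np.linalg.norm(b)
E
python3 - <<'E'
from vis import *
T,S=np.load("top0.npy"),np.load("side0.npy")
print(T[254,190:206].tolist())
for n,t,s in(("green",(200,254),(250,291)),("orange",(242,251),(289,256)),("blue",(264,246),(302.5,237.5)),("yellow",(301,250),(334,218))):
    p,e=tri(redc(T,t,5),redc(S,s)); c,y,a,b=blockpose(T,t)
    print(n,"label",p.round(4),round(e,4),"rect",c.round(4),round(y,3),round(a,4),round(b,4))
# knob, hub
for n,im,b in(("top",T,(215,240,195,230)),("side",S,(225,260,222,250))):
    g=im.max(2); M=np.zeros(g.shape,bool); M[b[2]:b[3],b[0]:b[1]]=1
    for c,s,_ in blobs((g<(45 if n=="top" else 60))&M,5): print(n,c.round(2),s.tolist())
E
```

```text
[[28, 32, 41], [27, 30, 40], [24, 29, 39], [28, 33, 45], [27, 30, 40], [65, 63, 60], [109, 102, 88], [118, 104, 89], [99, 68, 65], [95, 59, 61], [93, 54, 58], [96, 64, 63], [113, 94, 82], [126, 117, 99], [121, 112, 95], [93, 92, 72]]
green label [0.4206 0.226  0.0319] 0.0004 rect [0.4158 0.2244] -0.193 0.0578 0.0334
orange label [0.4275 0.0876 0.0318] 0.0003 rect [0.4218 0.0856] -0.121 0.0612 0.0346
blue label [0.4424 0.0155 0.0314] 0.0005 rect [0.4382 0.0139] 0.172 0.0571 0.0321
yellow label [ 0.4267 -0.1027  0.0307] 0.0007 rect [ 0.4218 -0.1026] 0.062 0.0613 0.0351
top [225.02 210.24] [221, 207, 9, 8, 46]
top [220.07 222.89] [218, 220, 6, 7, 27]
side [243.99 235.23] [241, 228, 7, 15, 71]
side [233.44 234.5 ] [232, 232, 4, 6, 16]
```

```bash
cat > clampm.py <<'E'
from vis import *
T,S=np.load("top0.npy"),np.load("side0.npy")
k=plane("top",(220.07,222.89),.109)[:2]; h=plane("top",(225.02,210.24),.062)[:2]
print("knob",k.round(4),"hub",h.round(4),"r",np.linalg.norm(k-h).round(4),"side proj knob",proj("side",[*k,.088]).round(1), "tri",tri((220.07,222.89),(244,229.5)))
# slot centre: intensity minimum per column, on rail
g=cv2.GaussianBlur(T.max(2).astype(float),(0,0),.6); pts=[]
for u in range(256,298):
    v0=206.3-(u-260)*.115; v=np.arange(int(v0)-4,int(v0)+6); w=np.clip(75-g[v,u],0,None)*(abs(v-v0)<3); pts.append((u,(w*v).sum()/w.sum()))
P=np.array([plane("top",p,.030)[:2] for p in pts]); vx,vy,x0,y0=cv2.fitLine(P.astype(np.float32),cv2.DIST_HUBER,0,.001,.01).ravel()
d=np.array([vx,vy])*np.sign(vy); n=np.array([d[1],-d[0]]); o=np.array([x0,y0]); yaw=np.arctan2(-d[0],d[1])
print("slot yaw",yaw.round(4),"resid",np.std((P-o)@n).round(5),"hub off x",((h-o)@n).round(4))
# along-axis dark/bright profile of jaw tops and rail
for z,off in((.060,0),(.060,.02),(.060,-.02)):
    print(z,off,[int(cv2.remap(T,*[np.float32([[q]]) for q in proj("top",[*(h+d*s+n*off),z])],cv2.INTER_LINEAR).max()) for s in np.arange(-.29,-.255+1e-9,.0025)],
     [int(cv2.remap(T,*[np.float32([[q]]) for q in proj("top",[*(h+d*s+n*off),z])],cv2.INTER_LINEAR).max()) for s in np.arange(-.10,-.03,.0025)])
f=T.max(2).astype(float); R=rect(f,88,(306.5,201),12); Q=np.array([plane("top",p,.06)[:2] for p in R]); print("fixed jaw",Q.round(4).tolist(),Q.mean(0).round(4),"rel",((Q.mean(0)-h)@d).round(4),((Q.mean(0)-h)@n).round(4))
E
python3 clampm.py
```

```text
knob [0.5121 0.1522] hub [0.5581 0.1401] r 0.0475 side proj knob [245.5 235.7] tri (array([0.51350769, 0.15324554, 0.1084931 ]), np.float64(0.003345224075654312))
slot yaw 0.1081 resid 0.00038 hub off x 0.0003
0.06 0 [101, 104, 104, 106, 108, 107, 105, 104, 104, 104, 103, 103, 104, 103, 88] [51, 52, 52, 47, 43, 40, 41, 39, 42, 51, 62, 88, 105, 111, 109, 108, 107, 102, 88, 68, 60, 58, 61, 72, 80, 82, 82, 85, 96]
0.06 0.02 [102, 102, 103, 105, 109, 105, 103, 102, 102, 102, 102, 103, 103, 100, 81] [97, 98, 99, 91, 71, 49, 42, 42, 47, 62, 81, 96, 106, 111, 109, 109, 109, 107, 92, 84, 81, 82, 78, 76, 74, 71, 71, 91, 105]
0.06 -0.02 [105, 103, 104, 105, 106, 107, 104, 103, 104, 105, 105, 104, 104, 104, 96] [113, 114, 114, 102, 77, 53, 40, 42, 57, 66, 72, 96, 107, 110, 109, 109, 107, 105, 98, 85, 79, 77, 77, 78, 78, 76, 76, 84, 99]
fixed jaw [[0.5439, -0.0807], [0.6255, -0.0835], [0.624, -0.1642], [0.5425, -0.1606]] [ 0.584  -0.1222] rel -0.2636 -0.0025
```

```bash
cat > arm.py <<'E'
import numpy as np
from workcell import robot, vision, solver
O0=np.array([.5581,.1401]); CY=.1081
d=np.array([-np.sin(CY),np.cos(CY)]); n=np.array([np.cos(CY),np.sin(CY)]); O=O0-.168*d
def clamp(x,y): return O+n*x+d*y
def yaw_for(xy,z,yaw):
    "half-turn choice with the smaller last joint"
    best=None
    for k in (-1,0,1,2):
        w=yaw+(k-.5)*np.pi; w=(w+np.pi)%(2*np.pi)-np.pi
        q=solver.ik([*xy,z],[np.pi,0,w])
        if q is not None and (best is None or abs(q[5])<best[0]): best=(abs(q[5]),w)
    return best[1]
def pick(xy,yaw,z=.018,up=.14):
    w=yaw_for(xy,up,yaw); o=[np.pi,0,w]; robot.move_to([*xy,up],o)
    hit=robot.line_to([*xy,z],speed=.12,guard=8); robot.close_gripper(); gw=robot.get_grip_width()
    robot.line_to([*xy,up],speed=.15); print("pick hit",hit,"w",round(gw,4),round(robot.get_grip_width(),4),"F",round(robot.get_gripper_force(),1),"t",round(robot.get_t(),1))
def place(y,z=.049,up=.14):
    xy=clamp(0,y); w=yaw_for(xy,up,CY); robot.move_to([*xy,up],[np.pi,0,w])
    print(" over w",round(robot.get_grip_width(),4))
    if robot.get_grip_width()<.05: print("DROPPED"); return False
    robot.line_to([*xy,z+.02],speed=.15); hit=robot.line_to([*xy,z],speed=.05,guard=6)
    print(" placed hit",hit,"z",np.round(robot.get_eef_pos(),4).tolist(),"w",round(robot.get_grip_width(),4)); robot.gripper_open(); robot.line_to([*xy,up],speed=.2); print(" t",round(robot.get_t(),1)); return True
E
python3 - <<'E'
from arm import *
print(robot.get_tcp_rot())
pick((.4218,-.1026),.062); place(-.066)
E
```

```text
[-3.13991166e+00 -2.08255756e-04  2.65829733e-01]
pick hit False w 0.059 0.0589 F 64.4 t 4.5
 over w 0.0587
 placed hit True z [0.5832, -0.0925, 0.0491] w 0.059
 t 7.3
```

Run:
```python
from arm import *
import cv2
ok=True
for c,y,s in(((.4382,.0139),.172,-.030),((.4218,.0856),-.121,.006),((.4158,.2244),-.193,.042)):
    pick(c,y)
    if not place(s): break
robot.move_to([.35,.2,.3],[np.pi,0,CY+np.pi/2-np.pi])
for n in("top","side"): 
    im=vision.read_camera(n); np.save(n+"1.npy",im)
a=np.load("top1.npy")[185:275,190:390,::-1]; b=np.load("side1.npy")[170:270,215:365,::-1]
cv2.imwrite("pics/p1.png",np.vstack([cv2.resize(a,(800,300)),cv2.resize(b,(800,300))]) if 0 else cv2.resize(a,None,fx=4,fy=4,interpolation=2)); cv2.imwrite("pics/s1.png",cv2.resize(b,None,fx=5,fy=5,interpolation=2))
print(robot.get_t())
```

```text
pick hit False w 0.059 0.0587 F 64.4 t 10.5
 over w 0.059
 placed hit True z [0.5793, -0.0567, 0.049] w 0.0586
 t 13.3
pick hit False w 0.0588 0.059 F 64.3 t 16.6
 over w 0.0588
 placed hit True z [0.5754, -0.021, 0.049] w 0.0589
 t 19.4
pick hit False w 0.0587 0.0589 F 64.4 t 23.1
 over w 0.059
 placed hit True z [0.5716, 0.0148, 0.0491] w 0.0588
 t 26.1Traceback (most recent call last):
  File "<stdin>", line 7, in <module>
host.MotionError: the arm cannot take that pose within its joint ranges
```

```bash
cat > look.py <<'E'
from arm import *
import cv2,sys
def look(tag,q=[-1.9,.276,1.505,0,1.361,0]):
    if q is not None: robot.move_joints(q)
    for n,(x0,x1,y0,y1),f in(("top",(190,390,185,275),4),("side",(215,390,140,270),4)):
        im=vision.read_camera(n); np.save(f"{n}{tag}.npy",im); cv2.imwrite(f"pics/{n}{tag}.png",cv2.resize(im[y0:y1,x0:x1,::-1],None,fx=f,fy=f,interpolation=2))
    print("t",robot.get_t())
E
python3 -c "
from look import *
look('1')"
```

```text
t 29.4
```

View pics/top1.png

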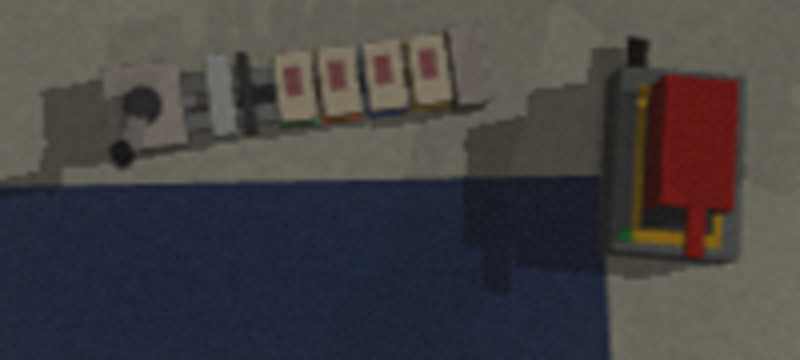

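View pics/side1.png

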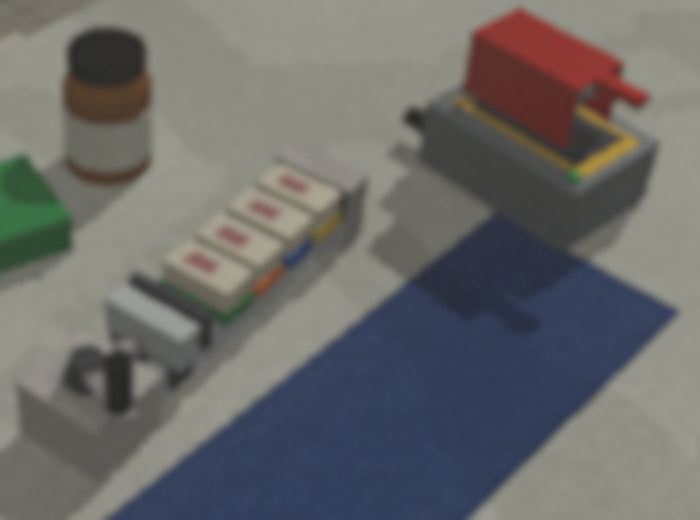

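All four blocks sit square in the row on the rail (block labels at crop (293,81), (337,75), (382,68) and (428,63)). Nothing else has moved. Now I'll turn the crank.

```bash
cat > crank.py <<'E'
from arm import *
def turn(h,a0,total,step=.3,r=.045,z=.100,fmax=9,speed=.09,verbose=1):
    "lead the knob clockwise; returns (angle turned, stopped)"
    phi=0
    while phi<total-1e-6:
        phi+=step; a=a0-phi; hit=robot.line_to([h[0]+r*np.cos(a),h[1]+r*np.sin(a),z],speed=speed,guard=fmax)
        f=np.array(robot.get_force()); e=np.array([np.cos(a),np.sin(a)]); tg=np.array([np.sin(a),-np.cos(a)])
        if verbose: print(round(phi,2),hit,"rad",round(f[:2]@e,1),"tan",round(f[:2]@tg,1),"z",round(f[2],1))
        if hit or f[:2]@tg<-fmax: return phi,True
    return phi,False
E
python3 - <<'E'
from crank import *
k=np.array([.5125,.1525]); w=yaw_for(k,.17,CY); robot.move_to([*k,.17],[np.pi,0,w])
print("f0",np.round(robot.get_force(),1)); robot.line_to([*k,.100],speed=.1,guard=6); robot.close_gripper()
p=np.array(robot.get_eef_pos()); print("w",robot.get_grip_width(),"f",np.round(robot.get_force(),1),p, "yaw",w)
a0=np.arctan2(*(p[:2]-O0)[::-1]); print(turn(O0,a0,1.2,step=.2,fmax=25)); print(robot.get_eef_pos(),robot.get_t())
E
```

```text
f0 [0.2 0.4 0.4]
w 0.016075859756733753 f [ 4.8 -0.4  0.7] [0.5146409  0.15268569 0.10074029] yaw 1.6788963267948969
0.2 False rad -0.5 tan 0.8 z 5.2
0.4 False rad 0.0 tan 1.0 z 5.1
0.6 False rad 0.3 tan -0.0 z 7.2
0.8 False rad 1.5 tan 0.8 z 6.2
1.0 False rad 2.1 tan 0.5 z 5.8
1.2 False rad 2.9 tan 1.0 z 5.7
(1.2, False)
[0.553818   0.18620081 0.10074457] 35.7417
```

```bash
python3 -c "
from look import *
print(robot.get_grip_width(),robot.get_gripper_force())
look('2',None)"
```

```text
0.01576244283685088 59.11984920501709
t 35.8417
```

View pics/side2.png

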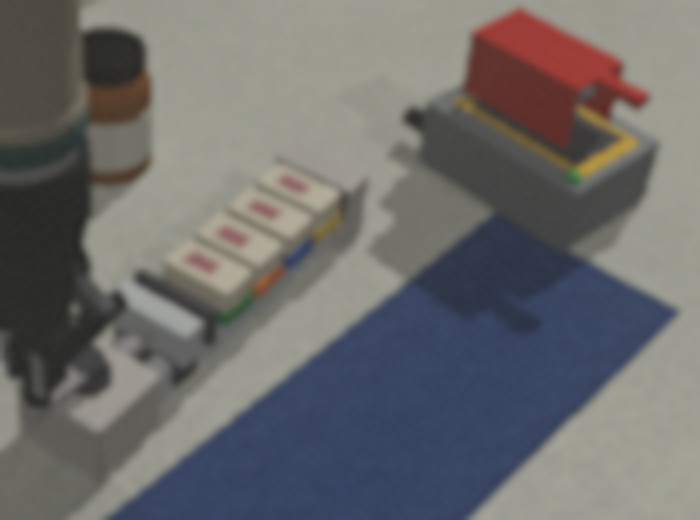

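The picture shows the crank arm following the hand and the jaw moving towards the row, so I'll keep turning.

Run:
```python
from crank import *
p=np.array(robot.get_eef_pos()); a0=np.arctan2(*(p[:2]-O0)[::-1])
r=turn(O0,a0,5.8,step=.29,fmax=18,speed=.12); print(r,robot.get_t())
if not r[1]:
    a0-=5.8; r=turn(O0,a0,5,step=.2,fmax=10,speed=.06); print(r,robot.get_eef_pos(),robot.get_t())
```

```text
0.29 False rad 2.8 tan 1.0 z 4.8
0.58 False rad 3.3 tan 1.1 z 5.2
0.87 False rad 2.9 tan 0.9 z 4.9
1.16 False rad 2.5 tan 1.3 z 4.3
1.45 False rad 2.0 tan 0.4 z 6.0
1.74 False rad 0.4 tan 0.9 z 6.3
2.03 False rad 0.2 tan 2.0 z 7.3
2.32 False rad -1.3 tan 2.6 z 9.5
2.61 False rad -1.2 tan 1.9 z 9.0
2.9 False rad -2.9 tan 1.9 z 10.1
3.19 False rad -4.0 tan 2.0 z 9.6
3.48 False rad -5.0 tan 2.5 z 7.8
3.77 False rad -5.8 tan 2.5 z 6.4
4.06 False rad -5.7 tan 2.8 z 6.7
4.35 False rad -3.2 tan 2.7 z 6.5
4.64 False rad -1.5 tan 3.4 z 7.2
4.93 False rad -0.6 tan 2.8 z 7.0
5.22 False rad 0.7 tan 3.2 z 8.3
5.51 False rad 1.9 tan 1.8 z 8.9
5.8 False rad 3.6 tan 2.3 z 8.2
(5.8, False) 41.0083
0.2 False rad 3.9 tan 0.4 z 10.0
0.4 False rad 5.2 tan -0.5 z 9.4
0.6 False rad 5.0 tan -0.5 z 8.7
0.8 False rad 4.7 tan -0.7 z 7.2
1.0 False rad 5.7 tan -1.4 z 7.3
1.2 False rad 4.9 tan -0.7 z 6.3
1.4 False rad 3.7 tan -0.8 z 5.4
1.6 False rad 3.7 tan -0.3 z 6.5
1.8 False rad 3.0 tan -0.4 z 6.5
2.0 False rad 1.7 tan -0.1 z 7.2
2.2 False rad 0.9 tan -0.2 z 7.7
2.4 False rad 0.7 tan -0.1 z 7.9
2.6 False rad 0.6 tan -1.2 z 8.3
2.8 False rad -0.0 tan -1.3 z 7.5
3.0 False rad -1.3 tan -1.5 z 8.6
3.2 False rad -1.6 tan -1.4 z 8.4
3.4 False rad -3.7 tan -2.0 z 7.6
3.6 False rad -5.8 tan -4.6 z 3.6
3.8 False rad -6.2 tan -9.3 z -0.2
4.0 True rad -2.7 tan -10.8 z -8.8
(4.000000000000001, True) [0.55832182 0.096568   0.10111566] 46.9167
```

```bash
python3 -c "
from look import *
print(np.round(robot.get_force(),1)); robot.gripper_open(); p=robot.get_eef_pos(); robot.line_to([p[0],p[1],.18],speed=.15)
look('3')
p=robot.get_eef_pos();print(p)"
```

```text
[11.2 -0.4 -8.8]
t 51.675
[-0.11814685 -0.56256102  0.24519228]
```

View pics/top3.png

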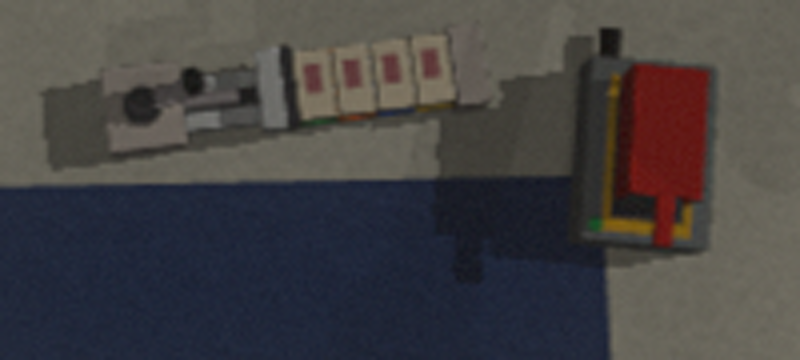

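View pics/side3.png

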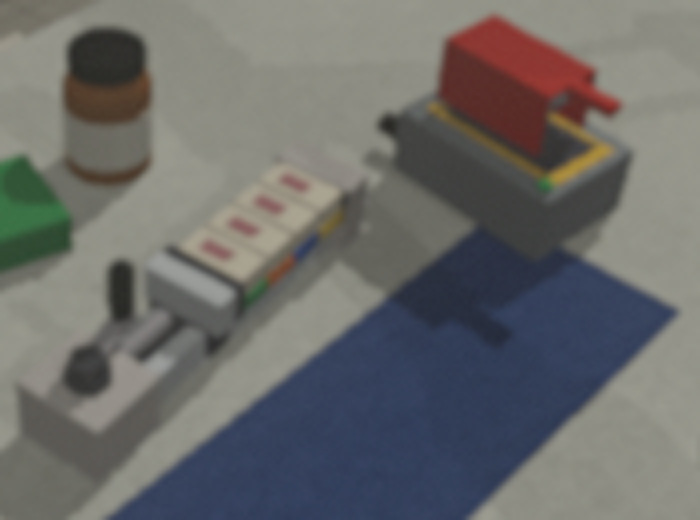

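The row is pushed together between the jaws and the jaw's dark face looks compressed. The isolator has been knocked about 3 cm towards +y and a little towards +x (tab now at crop (663,230)). The knob's final angle tells me whether the crank really reached the stop, so I'll measure that.

Run:
```python
from vis import *
from arm import d,n,O0
T,S=np.load("top3.npy"),np.load("side3.npy")
M=np.zeros(T.shape[:2],bool); M[196:225,215:245]=1
for c,s,_ in blobs((T.max(2)<42)&M,5): print("top",c.round(2),s.tolist(),plane("top",c,.109).round(4),plane("top",c,.062).round(4))
k0=np.array([.5121,.1522]);a0=np.arctan2(*(k0-O0)[::-1]);print("a0",a0)
for off in(.02,-.02):
  for t in("top0.npy","top3.npy"):
    T=np.load(t); print(off,t,[int(cv2.remap(T,*[np.float32([[q]]) for q in proj("top",[*(O0+d*s+n*off),.06])],cv2.INTER_LINEAR).max()) for s in np.arange(-.14,-.03,.0025)])
```

```text
top [237.6  205.04] [236, 202, 5, 7, 25] [0.5671 0.0972 0.109 ] [0.5743 0.0993 0.062 ]
top [224.49 210.77] [221, 207, 8, 8, 43] [0.5498 0.1382 0.109 ] [0.5564 0.1418 0.062 ]
a0 2.8843759477140694
0.02 top0.npy [90, 91, 94, 96, 99, 100, 100, 98, 98, 98, 96, 95, 95, 96, 98, 98, 97, 98, 99, 92, 72, 50, 42, 42, 47, 62, 81, 96, 106, 111, 109, 109, 109, 107, 93, 85, 82, 83, 78, 76, 74, 71, 71, 91, 105]
0.02 top3.npy [124, 123, 123, 125, 127, 103, 72, 44, 38, 42, 66, 99, 111, 110, 109, 108, 106, 95, 91, 92, 94, 80, 69, 71, 80, 82, 80, 79, 78, 76, 83, 89, 92, 91, 88, 77, 62, 45, 31, 26, 27, 35, 56, 84, 99]
-0.02 top0.npy [111, 109, 111, 112, 112, 111, 111, 111, 111, 111, 112, 112, 112, 112, 112, 112, 113, 114, 114, 102, 77, 53, 40, 42, 57, 66, 72, 96, 106, 110, 109, 109, 107, 105, 98, 85, 79, 77, 77, 78, 78, 76, 76, 83, 99]
-0.02 top3.npy [123, 122, 123, 124, 122, 110, 78, 51, 40, 47, 77, 97, 108, 110, 107, 108, 109, 104, 86, 76, 75, 78, 80, 80, 80, 79, 78, 78, 78, 79, 78, 77, 95, 106, 112, 111, 111, 110, 110, 110, 111, 110, 104, 99, 102]
```

```bash
cat > iso.py <<'E'
from vis import *
def red(im): h=hsv(im); return ((h[...,0]<8)|(h[...,0]>172))&(h[...,1]>130)&(im[...,0]>60)
def guard(T,S,ztab=.125,verbose=1):
    m=red(T); m[:180]=0; m[300:]=0; m[:,:320]=0; m[:,420:]=0; b=max(blobs(m,30),key=lambda q:q[1][4])[2]
    R=T[...,0].astype(float)
    rows=np.where(b.any(1))[0]; prof=[(v,b[v].sum(),T[v][b[v]][:,0].max()) for v in rows]
    # tab = narrow rows at the bottom; weighted centre per row
    c=[]
    for v in rows:
        if b[v].sum()<=7:
            u=np.arange(320,420); w=np.clip(T[v,320:420,0].astype(float)-T[v,320:420,1]-30,0,None); w[(u<np.where(b[v])[0][0]-1)|(u>np.where(b[v])[0][-1]+1)]=0
            c.append(((w*u).sum()/w.sum(),v,w.sum()))
    ms=red(S); ms[:130]=0; ms[220:]=0; ms[:,:310]=0; s=max(blobs(ms,30),key=lambda q:q[1][4])[2]
    if verbose: print(prof); print(np.round(c,2).tolist())
    return b,np.array(c),s
E
python3 - <<'E'
from iso import *
T,S=np.load("top3.npy"),np.load("side3.npy")
b,c,s=guard(T,S)
P=np.array([plane("top",q[:2],.125) for q in c]); print(P.round(4).tolist())
f=np.polyfit(P[:,0],P[:,1],1); print("yaw tab",np.arctan(f[0]))
# side: tab
v,u=np.where(s); print("side right end",u.max(), [ (x,np.where(s[:,x])[0].min(),np.where(s[:,x])[0].max()) for x in range(u.max()-16,u.max()+1)])
# bright top face of guard edges per row
for r in (205,210,215,220,225,230): print(r,T[r,340:372,0].tolist())
# column through the middle of the guard and the tab
print(T[196:252,356,0].tolist()); print(T[225:252,355].tolist())
# box outline, grey vs. bench: rows
for r in(215,230): print(r,T[r,328:345].max(1).tolist(),T[r,360:376].max(1).tolist())
E
```

```text
[(np.int64(201), np.int64(6), np.uint8(93)), (np.int64(202), np.int64(17), np.uint8(103)), (np.int64(203), np.int64(19), np.uint8(100)), (np.int64(204), np.int64(19), np.uint8(102)), (np.int64(205), np.int64(19), np.uint8(101)), (np.int64(206), np.int64(19), np.uint8(100)), (np.int64(207), np.int64(19), np.uint8(100)), (np.int64(208), np.int64(19), np.uint8(104)), (np.int64(209), np.int64(19), np.uint8(106)), (np.int64(210), np.int64(19), np.uint8(106)), (np.int64(211), np.int64(19), np.uint8(106)), (np.int64(212), np.int64(19), np.uint8(105)), (np.int64(213), np.int64(18), np.uint8(102)), (np.int64(214), np.int64(18), np.uint8(100)), (np.int64(215), np.int64(19), np.uint8(100)), (np.int64(216), np.int64(19), np.uint8(101)), (np.int64(217), np.int64(19), np.uint8(101)), (np.int64(218), np.int64(18), np.uint8(100)), (np.int64(219), np.int64(18), np.uint8(100)), (np.int64(220), np.int64(19), np.uint8(100)), (np.int64(221), np.int64(19), np.uint8(100)), (np.int64(222), np.int64(19), np.uint8(100)), (np.int64(223), np.int64(19), np.uint8(101)), (np.int64(224), np.int64(19), np.uint8(105)
[... 3396 characters left out ...]
7, 103, 104]
[[97, 23, 19], [98, 27, 23], [97, 24, 20], [99, 25, 22], [103, 24, 23], [104, 26, 24], [107, 28, 24], [103, 25, 22], [99, 23, 21], [108, 25, 19], [111, 26, 22], [110, 26, 21], [106, 25, 22], [106, 26, 22], [106, 28, 24], [104, 22, 21], [104, 19, 18], [104, 24, 22], [105, 26, 24], [107, 23, 20], [103, 26, 23], [70, 26, 26], [41, 42, 40], [59, 59, 54], [78, 76, 69], [106, 102, 92], [105, 102, 90]]
215 [70, 71, 72, 71, 66, 57, 36, 36, 38, 47, 47, 50, 47, 56, 72, 69, 42] [100, 100, 99, 98, 99, 98, 87, 69, 77, 96, 101, 100, 97, 99, 98, 97]
230 [40, 39, 37, 37, 33, 34, 35, 38, 45, 50, 46, 45, 53, 74, 76, 50, 45] [98, 100, 99, 98, 100, 92, 72, 71, 88, 104, 106, 102, 104, 105, 105, 106]
```

```bash
cat >> iso.py <<'E'
def edge(T,rows,cols,thr,ch=0,right=True):
    out=[]
    for r in rows:
        p=T[r,cols[0]:cols[1],ch].astype(float)-T[r,cols[0]:cols[1],1]
        i=np.where(p>thr)[0][-1 if right else 0]; j=i+1 if right else i-1
        out.append((cols[0]+i+(j-i)*(p[i]-thr)/(p[i]-p[j]),r))
    return out
def yawof(px,z):
    P=np.array([plane("top",q,z)[:2] for q in px]); f=cv2.fitLine(P.astype(np.float32),cv2.DIST_HUBER,0,.001,.01).ravel(); return np.arctan(f[1]/f[0]),P.mean(0)
E
python3 - <<'E'
from iso import *
for t in("0","3"):
    T,S=np.load(f"top{t}.npy"),np.load(f"side{t}.npy")
    dx=7 if t=="0" else 0; dy=3 if t=="0" else 0
    ra=range(205+dy,231+dy); a=yawof(edge(T,ra,(355+dx,376+dx),38),.125); l=yawof(edge(T,ra,(335+dx,356+dx),38,right=False),.09)
    Y=[]
    for r in ra:
        u=np.arange(338+dx,347+dx); p=T[r,u,0].astype(float)-T[r,u,2]; w=np.clip(p-14,0,None); Y.append(((w*u).sum()/w.sum(),r))
    y=yawof(Y,.06); _,c,_=guard(T,S,verbose=0); c=c[(c[:,1]>236+dy)&(c[:,1]<245.5+dy)]; k=yawof(c[:,:2],.125)
    print(t,"right",a,"left",l,"yellow",y,"tab",k)
T,S=np.load("top3.npy"),np.load("side3.npy")
print("tip tri",tri((355.4,245.6),(366.5,165.3)))
print("back top",plane("top",(357,201.),.125),"front",plane("top",(352,233.6),.125),"tabend",plane("top",(355.4,246.1),.125))
for x in(.433,.437): print(proj("side",[x,-.258,.12]))
print(S[150:170,355:375,0])
E
```

```text
0 right (np.float32(-0.10815053), array([ 0.50949407, -0.31785701])) left (np.float32(-0.09942446), array([ 0.51439742, -0.26787053])) yellow (np.float32(-0.0837984), array([ 0.51794635, -0.26198775])) tab (np.float32(-0.13815993), array([ 0.43878473, -0.28244456]))
3 right (np.float32(-0.109891325), array([ 0.51909629, -0.29505492])) left (np.float32(-0.11225557), array([ 0.52426708, -0.24456375])) yellow (np.float32(-0.08699223), array([ 0.5280122 , -0.23985249])) tab (np.float32(-0.137873), array([ 0.44819141, -0.25956864]))
tip tri (array([ 0.43677005, -0.25646532,  0.12600244]), np.float64(0.005408123775514692))
back top [ 0.57048115 -0.27088319  0.125     ] front [ 0.47070664 -0.2497617   0.125     ] tabend [ 0.43288589 -0.25778835  0.125     ]
[368.50617452 167.50416804]
[367.25643914 166.92238989]
[[148 147 146 145 145 144 144 142 142 142 142 141 140 140 141 140 141 140
  140 141]
 [144 143 142 141 141 140 139 141 141 141 141 140 140 140 140 141 141 141
  141 142]
 [142 141 140 139 139 138 137 140 141 142 141 141 141 142 142 142 142 142
  142 145]
 [143 142 141 141 140 139 13
[... 717 characters left out ...]
 149 148
  149 149]
 [129 114 108 115 127 138 145 147 147 149 150 149 149 148 149 148 149 149
  151 150]
 [105  94  89  95 104 118 130 141 147 150 152 151 149 149 150 149 151 151
  152 151]
 [ 86  83  84  87  91  98 108 121 133 142 148 151 152 150 150 149 150 151
  150 149]
 [ 81  84  85  89  89  89  92 100 110 123 135 145 150 148 144 145 147 147
  146 145]
 [ 82  86  89  90  89  88  92  94  97 101 112 126 135 134 131 137 143 144
  142 143]
 [ 89  88  88  89  90  91  98 108 109 102 100 103 110 114 120 133 141 142
  141 142]
 [101  94  89  88  88  94 109 125 129 123 112 103 103 112 126 136 142 142
  142 142]
 [126 111  97  90  88  94 114 133 140 137 131 122 118 125 136 141 142 144
  144 145]]
```

The isolator pose now: yaw is about -0.11, the tab centre is at about (0.452,-0.260,0.12) and the hinge at (0.570,-0.273). The guard's 100 mm length and the tab's 38 mm both match the text. Next I'll grip the tab and lift the guard along its arc.

```bash
cat > guardm.py <<'E'
from arm import *
IY=-.11; u=np.array([np.cos(IY),np.sin(IY)]); H=np.array([.5697,-.2731])
OUT=.006
def gp(th,H=H,out=OUT):
    "grip point on the tab, guard open by th"
    r=np.hypot(.118+out,.054); a=np.arctan2(.054,.118+out)+th; return np.array([*(H-u*r*np.cos(a)),.066+r*np.sin(a)])
def down(tau,flip=0):
    "fingers pointing down, leaning forward by tau along isolator +x, closing along its y"
    from scipy.spatial.transform import Rotation as Ro
    R=Ro.from_euler("xyz",[np.pi,0,IY+flip*np.pi]); lean=Ro.from_rotvec(-tau*np.array([-u[1],u[0],0])); return (lean*R).as_euler("xyz").tolist()
def arc(t0,t1,ori,step=.1,H=H,fmax=25,speed=.07):
    for th in np.linspace(t0,t1,int(np.ceil(abs(t1-t0)/step))+1)[1:]:
        hit=robot.line_to(gp(th,H),ori,speed=speed,guard=fmax); print(round(th,2),hit,np.round(robot.get_force(),1).tolist(),round(robot.get_grip_width(),4))
        if hit: break
    return th
E
python3 - <<'E'
from guardm import *
fl=min((0,1),key=lambda k:(lambda q:9 if q is None else abs(q[5]))(solver.ik(gp(0),down(0,k)))); o=down(0,fl); print("flip",fl,o)
for th in(0,.8,1.7): print(solver.ik(gp(th)+[0,0,.06 if th else 0],o))
for tau in(.4,.6): print(solver.ik([*(H-.065*u),.109],down(tau,fl)))
p=gp(0); robot.move_to([p[0],p[1],.22],o); print(robot.line_to([*p[:2],.121],speed=.1,guard=6),np.round(robot.get_force(),1)); robot.close_gripper(); print("w",robot.get_grip_width(),robot.get_eef_pos(),np.round(robot.get_force(),1),robot.get_t())
if .009<robot.get_grip_width()<.02: arc(0,1.7,o)
print(robot.get_eef_pos(),robot.get_t())
E
```

```text
flip 0 [3.141592653589793, 0.0, -0.10999999999999988]
[-6.61304218e-01  2.93523704e-01  1.81957589e+00 -4.44089210e-16
  1.02849305e+00  1.01949211e+00]
[-5.92361724e-01  2.90199079e-01  1.46625957e+00 -4.44089210e-16
  1.38513400e+00  1.08843460e+00]
[-5.13682128e-01  4.65377095e-01  1.21726830e+00 -4.44089210e-16
  1.45894726e+00  1.16711420e+00]
[-0.75277418  0.24947221  2.01323075  0.42895584  0.59586209  0.60511283]
[-0.84718971  0.23512905  2.16311726  0.98691313  0.47229001 -0.00476063]
False [-0.1 -0.1 -0.2]
w 0.012499597851875351 [ 0.4463763  -0.26047156  0.121331  ] [-2.2 -3.4  1.9] 55.7667
0.1 False [-2.4, -5.4, -2.1] 0.0122
0.2 False [1.3, -4.1, -4.9] 0.0122
0.3 False [2.2, -4.2, -6.5] 0.0124
0.4 False [3.6, -4.3, -8.2] 0.0125
0.5 False [3.3, -3.5, -7.8] 0.012
0.6 False [2.0, -2.9, -8.9] 0.0123
0.7 False [2.4, -2.6, -9.1] 0.0124
0.8 False [1.2, -1.3, -9.3] 0.0123
0.9 False [1.1, -0.8, -11.1] 0.0123
1.0 False [-0.7, -0.6, -10.9] 0.0117
1.1 False [-0.7, 0.5, -11.8] 0.0116
1.2 False [-2.4, 0.5, -10.9] 0.0115
1.3 False [-1.8, 0.3, -11.4] 0.0108
1.4 False [-2.6, 0.6, -7.8] 0.0106
1.5 False [-2.4, 0.6, -4.1] 0.0093
1.6 False [1.1, 0.2, -0.4] -0.0002
1.7 False [-0.4, -0.1, -0.1] 0.0
[ 0.63912877 -0.28070244  0.18150925] 61.5667
```

```bash
python3 -c "
from look import *
p=robot.get_eef_pos(); robot.line_to([p[0],p[1],.28],speed=.2); robot.gripper_open()
look('4')"
```

```text
t 65.9417
```

View pics/side4.png

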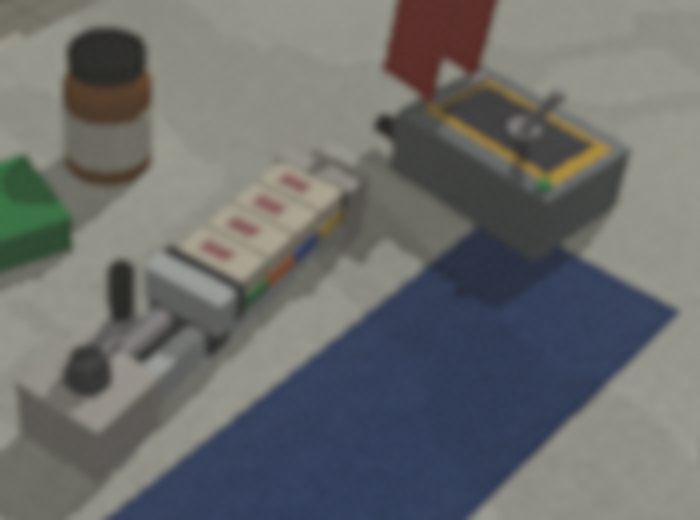

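View pics/top4.png

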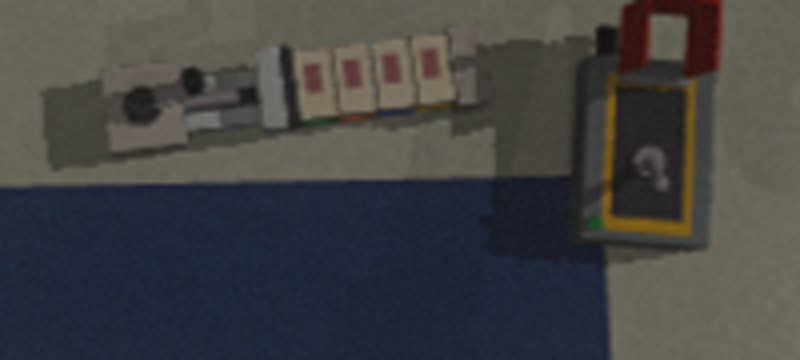

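The guard stands about upright or slightly past it, and the toggle is exposed, leaning towards the robot (ball at side crop (556,98), top crop (657,183)). The box has not shifted. Next I'll check the ball position and push the toggle.

Run:
```python
from guardm import *
from vis import tri,proj
print("ball tri",tri((190+657/4-.4,185+183/4-.4),(215+556/4-.4,140+98/4-.4)),"model",H-.088*u, proj("top",[*(H-.088*u),.105]),proj("side",[*(H-.088*u),.105]))
robot.close_gripper(); tau=.25; o=down(tau,0)
tz=np.array([*(u*np.sin(tau)),-np.cos(tau)])
def tip(x,z): return np.array([*(H+u*(x-.055)),z])-.014*tz
robot.move_to(tip(-.066,.22),o); print(robot.line_to(tip(-.066,.088),speed=.12,guard=5))
for x in(-.04,-.02,-.01,-.004,.002,.006):
    hit=robot.line_to(tip(x,.088),speed=.05,guard=9); print(x,hit,np.round(robot.get_force(),1).tolist())
    if hit: break
p=robot.get_eef_pos(); robot.line_to(tip(-.04,.10),speed=.15); robot.line_to(tip(-.066,.25),speed=.2)
from look import look
look('5')
```

```text
ball tri (array([ 0.48142519, -0.26048785,  0.10659755]), np.float64(0.0014407249769381272)) model [ 0.48223186 -0.26343951] [354.79558214 230.32599005] [353.56188729 163.98568164]
False
-0.04 False [-0.2, 0.0, -0.1]
-0.02 False [-0.1, -0.3, -0.0]
-0.01 False [-1.1, -0.4, -0.3]
-0.004 True [-5.7, 0.4, 8.3]
t 75.6833
```

View pics/side5.png

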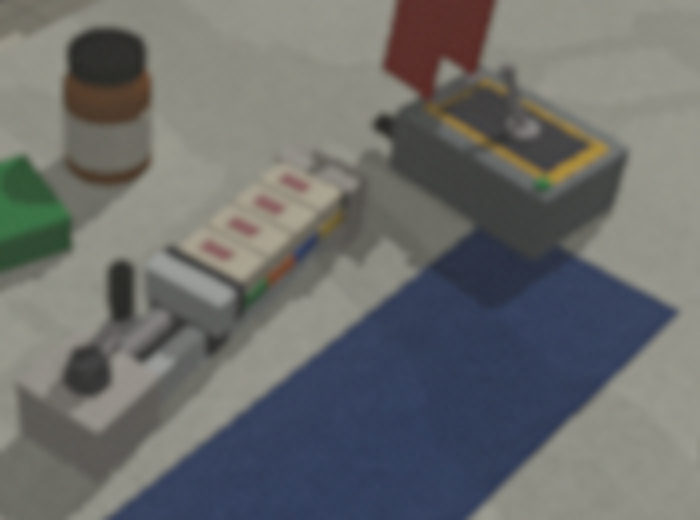

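Run:
```python
from guardm import *
from vis import proj
for a in(0,.6,.8,1.0):
    s=a-.5; X=[*(H+u*(-.065+.048*np.sin(s))),.063+.048*np.cos(s)]; p,q=proj("side",X),proj("top",X)
    print(a,"side crop",((p-[215,140])*4+1.5).round(0),"top crop",((q-[190,185])*4+1.5).round(0))
import cv2
T=np.load("top5.npy")[195:240,330:375,::-1];S=np.load("side5.npy")[150:190,325:370,::-1]
cv2.imwrite("pics/tog5.png",np.hstack([cv2.resize(T,(400,400),interpolation=2),cv2.resize(S,(400,400),interpolation=2)]))
```

```text
0 side crop [556.  97.] top crop [661. 183.]
0.6 side crop [527.  74.] top crop [664. 146.]
0.8 side crop [517.  71.] top crop [664. 134.]
1.0 side crop [507.  70.] top crop [664. 124.]
```

View pics/tog5.png

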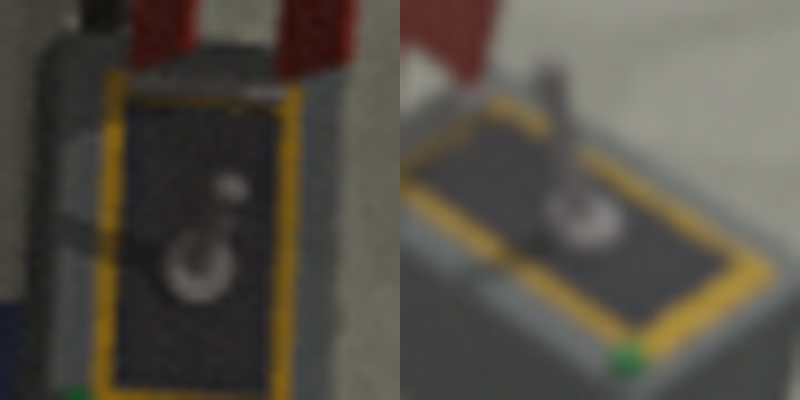

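The toggle ball matches the fully-on prediction (side crop about (508,70), top crop (664,126)). Next I'll close the guard by pushing it over from behind.

Run:
```python
from guardm import *
o=down(0,0)
def pos(x,z): return np.array([*(H+u*x),z+.014])
def c(th): return -.100*np.cos(th)+.059*np.sin(th)+.011, .066+.1*np.sin(th)+.059*np.cos(th)
robot.move_to(pos(.03,.30),o); robot.line_to(pos(.105,.30),speed=.2); print(robot.line_to(pos(.105,c(1.75)[1]),speed=.15,guard=5))
for th in np.arange(1.75,-.09,-.1):
    hit=robot.line_to(pos(*c(th)),speed=.07,guard=10); print(round(th,2),hit,np.round(robot.get_force(),1).tolist())
    if hit: break
p=robot.get_eef_pos(); print(p); robot.line_to([p[0],p[1],.28],speed=.2)
from look import look
look('6')
```

```text
False
1.75 False [0.0, -0.2, 0.8]
1.65 False [0.9, 0.3, 0.1]
1.55 False [-0.3, -0.3, 1.0]
1.45 False [-0.3, 0.8, -0.4]
1.35 False [0.1, -0.3, -0.2]
1.25 False [-0.1, -0.2, 0.0]
1.15 False [0.1, -0.2, -0.0]
1.05 False [0.3, -0.7, 0.3]
0.95 False [0.6, -0.0, 0.8]
0.85 False [-0.1, -0.2, -0.1]
0.75 False [0.9, 0.4, 0.1]
0.65 False [-0.0, -1.1, 0.5]
0.55 False [-0.1, -0.5, -0.7]
0.45 False [-0.1, -0.3, -0.4]
0.35 False [0.4, 1.0, 0.7]
0.25 False [0.5, -0.3, 0.5]
0.15 False [0.5, -0.8, -0.2]
0.05 False [1.3, -0.4, -0.1]
-0.05 True [0.1, 2.1, 7.0]
[ 0.48246351 -0.26443275  0.13867156]
t 89.4417
```

View pics/side6.png

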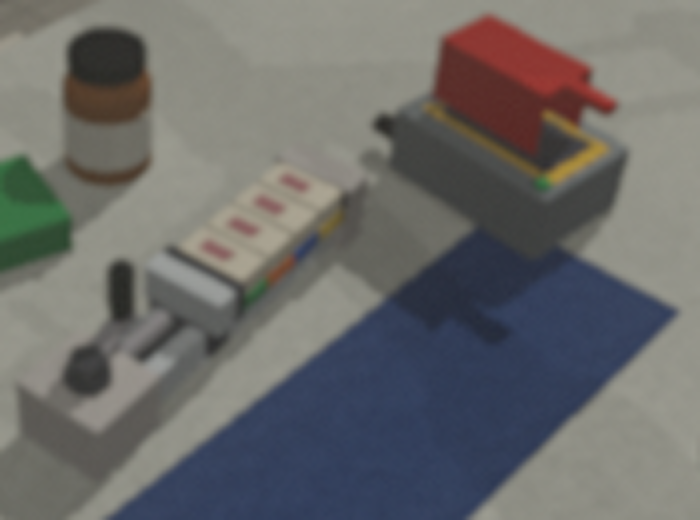

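The guard is fully down: the fingertip met a hard stop at its top, 125 mm up. The row is still clamped and the arm is clear.

```bash
python3 -c "
from workcell import robot, vision, solver
print(robot.close_job())"
```

```text
the job is handed in; nothing more can be done
None
```

I handed the job in at about 89 s of the 208 s allowed. All four blocks are clamped in the row, the toggle is on and the guard is shut, as judged from the cameras and arm forces; the hand-in returned no verdict.

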